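# Probe three test points on a scooter controller board, then close its cover

## Robot

A 6-joint arm with a two-finger parallel gripper is mounted at the origin on the work surface. World frame = base frame: x ahead of the robot, y to its left, z up, the work surface at z = 0. Lengths are in m, angles in rad, forces in N, time in s.
With the tool pointing down it reaches from about 0.25 to 0.8 m from the base axis. Payload 3.9 kg.
Tool frame: the origin (TCP) lies at the very end of the fingers, on their centre line; the grasp point (between the pads) lies arm.grip_point_offset behind it (arm.grip_point_offset is the distance from the TCP to the grasp point, in m); z points along the fingers, y is the line along which they close (so a half turn about z gives the same grasp; the last joint's range is limited). The gripper opens to 85 mm and grips with 20 to 120 N. Pads are 22 mm wide; open, the fingers measure 114 mm over their backs; the gripper's body (76 mm by 85 mm) begins 54 mm behind the grasp point. The pads swing forward as they close: fully open they stand 13 mm farther back than shut.
Start: joints at [1.146, 0.26, -0.138, 1.173, 0, 1.571], TCP at [0.216, 0.478, 0.231] pointing down, gripper open.
Joint ranges: [-2.78, 2.78], [-0.83, 1.72], [-1.28, 1.37], [-1.9, 2.12], [-1.57, 1.48], [-3.14, 3.14]. Speed limits (rad/s): [2.57, 2.57, 3.14, 3.14, 3.14, 3.14].

## Interface

Orientations are given as [roll, pitch, yaw] about the fixed x, y, z axes, in that order (R = Rz(yaw) Ry(pitch) Rx(roll)).
In Python, from plant import arm gives the robot as it stands.
- The arm moves only by the tool drive_tool, never from a script. Its argument "increments" is a list of rows, each an object with "delta_pos": the shift along the world's x, y, z in m, a list of three; "dr": the turn, a rotation vector about the world's x, y, z in rad, a list of three; "gripper": the opening, from -1 (shut) to 1 (fully open). In form: [{"delta_pos": [x, y, z], "dr": [rx, ry, rz], "gripper": gripper}, ...]. A call has 1 to 20 rows; each row shifts and turns the commanded pose from where the row before left it; what a row does not reach is not made up. A row lasts 1/10 s, in which the tool goes at most 50 mm and 8.59 degrees, less where a joint would pass 70% of its speed; a pose out of reach is approached as far as the arm can. A call with a gripper value outside its range is refused whole. The fingers move at their own pace and stop on an object; "grip_force" is the grip in N (left out, the last holds). Time passes only in rows, so rows that do not move let the fingers close. It gives the time, the measured TCP pose, the force, the opening and the grip force at its end, in the units of the state.
- arm.sense(): the state, without advancing time (a new reading comes with each control period).
- arm.get_image(name): name is "scene" or "top"; returns (picture, depth): 384x512x3 uint8, blue, green, red; 384x512 float32, m along the optical axis (not along the pixel's ray), 0 where there is no reading.
- arm.camera_params(name): a dict with "camera_matrix" (3x3 intrinsics, pixels), "origin" and "rotation" of the camera in the world. Camera axes: x right, y down, z forward; pixel columns grow to the right and rows downward; lengths in m; the calibration is good to about 2 mm. A picture is of the moment at which its call begins. camera_params takes no time and is no camera call.
- arm.sign_off(): hands the job in; it is judged then, once.
The state is a dict: "time_s": time; "joint_positions": joint angles; "qd": joint speeds; "joint_efforts": joint torques, N m; "position": TCP position; "tool_rot": TCP orientation; "ft_force": force on the tool from outside, world axes, zero at the start; "moment": the same for the moment, N m; "width": opening from 0.0 (shut) to 1.0 (fully open); "grip_force": force on a finger pad.
Only numpy, scipy, OpenCV 4.12 (cv2) and the standard library are available. Lean on these libraries where they do the work, as an engineer would, in place of code of your own. Each camera call takes 0.05 s, during which the arm holds its last target. There are 200 camera calls.

## Task

Pick up the orange test probe from its rest and press its metal tip gently onto the red, then the yellow, then the blue test point of the controller board: at each, push the sprung cap lightly (some 4 to 8 newtons, never hard) and hold it steady for about half a second. Then lay the probe back in its rest as it lay, let go of it, and lower the purple cover fully shut without slamming it. Do not press on the bare board or shove the battery pack, the meter or the screwdriver about.

Things in the scene. Friction and masses are not known exactly. Their poses are not given: they have to be found in the camera images.
- housing: Fixed black open controller housing, 140 mm (its x) by 200 mm (its y), 36 mm tall, walls 4 mm; origin at the centre of its underside on the table, z up. The cover's hinge runs along its +x rim (the left side, away from the probe) at x = +70 mm. The three test points lie at y about -50, 0 and +50 mm, colours in any order.
- cover (a joint): Angle of the purple cover (rad): 0 shut on the rim, growing as it opens; 1.57 upright. Starts open; a stiff hinge keeps it where it is left. A flat plate 7 mm thick, as large as the housing; push it from outside (the hinge side) near its free edge, in an arc about the hinge, then down flat.
- cover_hinge (a point): Middle of the cover's hinge line, at the housing's +x rim about 36 mm above the table; it turns with the cover. The cover's free edge is 140 mm from it.
- board: Green circuit board fixed in the housing, 124 by 184 mm; same origin and axes as the housing; its upper face is 14 mm above the origin. Parts on it stand up to 31 mm above the table near the hinge side and 26 mm elsewhere, all lower than the housing's rim.
- red_point: red test point on the board: a fixed red collar 21 mm across and 6 mm tall carrying a red sprung cap 16 mm across. Origin: centre of the collar's underside, on the board's upper face; z up. The flat cap top lies 16 mm above the origin (30 mm above the table) when free; it gives straight down by 3 mm at most against a spring of about 5 N per mm, and springs back.
- yellow_point: yellow test point on the board: a fixed yellow collar 21 mm across and 6 mm tall carrying a yellow sprung cap 16 mm across. Origin: centre of the collar's underside, on the board's upper face; z up. The flat cap top lies 16 mm above the origin (30 mm above the table) when free; it gives straight down by 3 mm at most against a spring of about 5 N per mm, and springs back.
- blue_point: blue test point on the board: a fixed blue collar 21 mm across and 6 mm tall carrying a blue sprung cap 16 mm across. Origin: centre of the collar's underside, on the board's upper face; z up. The flat cap top lies 16 mm above the origin (30 mm above the table) when free; it gives straight down by 3 mm at most against a spring of about 5 N per mm, and springs back.
- probe: Loose test probe, 70 g: orange square handle 16 x 16 mm from x = -70 to +30 mm, black collar to +38, then a straight steel needle 6 mm thick. Origin on its axis at the grip point, x to the tip. Lies level in its rest, axis 34 mm up; take the handle from above at the origin, fingers closing across it. To reach the points it must be tilted tip-down, 25 to 45 degrees.
- probe_tip (a point): Centre of the probe's round tip (radius 3 mm), 95 mm along the probe's x axis from its origin; axes as the probe's.
- probe_rest: Fixed rest: aluminium plate 170 x 56 x 6 mm with two black U forks 12 mm thick, at x = -62 mm (24 mm wide inside, floor 26 mm up, under the handle) and x = +73 mm (16 mm wide, floor 31 mm up, under the needle); fork sides rise 14 mm. Origin: centre of its underside. The probe lies in it with the same axes, origin 34 mm up.
- battery: Loose blue wrapped battery pack, 120 x 66 x 50 mm, bystander; origin at the centre of its underside.
- meter: Loose red and black multimeter lying flat, 85 x 170 x 45 mm, bystander; origin at the centre of its underside.
- screwdriver: Loose black screwdriver lying on the table, bystander; origin under its middle, x along it.
There are look-alikes about, which are no part of the job. What is shaped like the housing but pink is not meant. Of the things that look like the probe_rest, take the one that is farthest to the robot's right at the start.

How it is judged:
On the way, in this order (a step that is already met when the one before it is completed fails the run):
1. the probe's tip presses the red point with 3 to 10 N, held 0.3 s (contact force between probe and red_point between 3 and 10 N and horizontal distance between probe_tip and red_point below 0.011 m and height (world z) of probe_tip above 0.025 m), for 0.3 s.
2. the probe's tip presses the yellow point with 3 to 10 N, held 0.3 s (contact force between probe and yellow_point between 3 and 10 N and horizontal distance between probe_tip and yellow_point below 0.011 m and height (world z) of probe_tip above 0.025 m), for 0.3 s.
3. the probe's tip presses the blue point with 3 to 10 N, held 0.3 s (contact force between probe and blue_point between 3 and 10 N and horizontal distance between probe_tip and blue_point below 0.011 m and height (world z) of probe_tip above 0.025 m), for 0.3 s.
4. the probe lies back in its rest, let go (x of probe in the frame of probe_rest between -0.012 and 0.012 m and y of probe in the frame of probe_rest between -0.008 and 0.008 m and z of probe in the frame of probe_rest between 0.03 and 0.038 m and x of probe_tip in the frame of probe_rest above 0.08 m and z of probe_tip in the frame of probe_rest between 0.028 and 0.04 m and linear speed of probe below 0.03 m/s and contact force between the fingers and probe below 0.1 N), for 0.2 s.
5. the cover is shut (value of joint cover below 0.06 rad), for 0.2 s.
At the end, for the whole second after the job is handed in: The probe lies still and released in both forks of its rest, tip the same way as at the start, within 12 mm along and 8 mm across of its place; the cover is shut to within 0.06 rad; the battery and the meter are within 20 mm and the screwdriver within 30 mm of where they began (all of step 4 and value of joint cover below 0.06 rad); the robot touches nothing.
It fails at once if the probe pushes a test point with more than 20 N (contact force between probe and red_point above 20 N or contact force between probe and yellow_point above 20 N or contact force between probe and blue_point above 20 N).
It fails at once if the probe or the fingers press the bare board with more than 10 N (contact force between any of probe, the fingers and board above 10 N).
It fails at once if the cover is slammed (faster than 4 rad/s) (velocity of joint cover below -4 rad/s).
It fails at once if the battery or the meter is shoved more than 20 mm, or the screwdriver more than 30 mm (distance of any of battery, meter from where it was at the start of the episode above 0.02 m or distance of screwdriver from where it was at the start of the episode above 0.03 m).
It also fails if it takes over 69 s, if anything falls off the work surface, if the arm or the gripper's body presses on something with over 40 N, if the wrist force passes 120 N, or if a joint passes its speed limit or range.

## Working session

There is one attempt and no reset: what is moved stays moved. The work goes in short steps, Python scripts to look and compute and a tool call to move; the robot and the scene stay as the last step left them, time stands still between calls to the robot, and variables do not carry over. Pictures are saved under pics/ and viewed, at most 11 in all, crops included, and the job is handed in when it is done.

Besides the shell and the picture viewer there is one more tool, called after "Call:" by a JSON object that holds its "fn" and its "kwargs", one argument or row to a line. drive_tool: Moves the arm, as the interface text tells. Its arguments: {"type":"object","properties":{"increments":{"type":"array","items":{"type":"object","properties":{"delta_pos":{"type":"array","items":{"type":"number"}},"dr":{"type":"array","items":{"type":"number"}},"gripper":{"type":"number"}}}},"grip_force":{"type":"number"}},"required":["increments"]}

```bash
mkdir -p pics
cat > h.py <<'E'
import numpy as np, cv2
from plant import arm
def grab(n,f=None):
    im,d=arm.get_image(n)
    if f: cv2.imwrite(f,im)
    return im,d
def P(n):
    c=arm.camera_params(n); return np.array(c["camera_matrix"]),np.array(c["origin"]),np.array(c["rotation"])
def ray(n,uv,z):
    K,o,R=P(n); uv=np.atleast_2d(uv).astype(float)
    d=(R@np.linalg.inv(K)@np.c_[uv,np.ones(len(uv))].T).T
    return o+d*((z-o[2])/d[:,2])[:,None]
def cloud(n,d):
    K,o,R=P(n); v,u=np.mgrid[:d.shape[0],:d.shape[1]]
    p=np.stack([(u-K[0,2])/K[0,0]*d,(v-K[1,2])/K[1,1]*d,d],-1)
    return p@R.T+o
E
python3 - <<'E'
from h import *
for n in("scene","top"):
    im,d=grab(n,f"pics/{n}.png"); np.savez(f"{n}.npz",im=im,d=d); print(n,arm.camera_params(n))
print(arm.sense(),arm.grip_point_offset)
E
```

```text
scene {'camera_matrix': array([[348.1336152 ,   0.        , 257.07599811],
       [  0.        , 348.1336152 , 191.31496791],
       [  0.        ,   0.        ,   1.        ]]), 'origin': array([1.14409417, 0.31869756, 0.66352406]), 'rotation': array([-2.30569118, -0.01905315,  2.13898615])}
top {'camera_matrix': array([[413.96518399,   0.        , 251.12322541],
       [  0.        , 413.96518399, 198.3102298 ],
       [  0.        ,   0.        ,   1.        ]]), 'origin': array([ 0.35124686, -0.02246372,  1.31742834]), 'rotation': array([-2.96861289, -0.0040523 , -1.58850956])}
{'time_s': 0.1, 'joint_positions': array([ 1.14599626e+00,  2.60631765e-01, -1.39256784e-01,  1.17269176e+00,
       -1.98744771e-05,  1.57082435e+00]), 'qd': array([ 0.00042349, -0.00217363,  0.00294234, -0.00167522, -0.00034008,
       -0.00137644]), 'joint_efforts': array([-2.96102789e-04, -4.06508803e+01,  2.54526812e+01,  1.00467473e-02,
        1.79884012e-05,  1.79745012e-05]), 'position': array([0.21612423, 0.4777737 , 0.23053476]), 'tool_rot': array([-3.13980867e+00,  1.99244382e-05,  2.71676460e+00]), 'ft_force': array([0.19472168, 0.44702884, 0.03073619]), 'moment': array([-0.00111573, -0.01091644,  0.06171867]), 'grip_force': 0.0, 'width': 0.999155196052673} 0.0187
```

```bash
sed -i 's/np.array(c\["rotation"\])/Rot.from_euler("xyz",c["rotation"]).as_matrix()/; 1a from scipy.spatial.transform import Rotation as Rot' h.py; cat h.py | head -9
```

```text
import numpy as np, cv2
from scipy.spatial.transform import Rotation as Rot
from plant import arm
def grab(n,f=None):
    im,d=arm.get_image(n)
    if f: cv2.imwrite(f,im)
    return im,d
def P(n):
    c=arm.camera_params(n); return np.array(c["camera_matrix"]),np.array(c["origin"]),Rot.from_euler("xyz",c["rotation"]).as_matrix()
```

View pics/top.png

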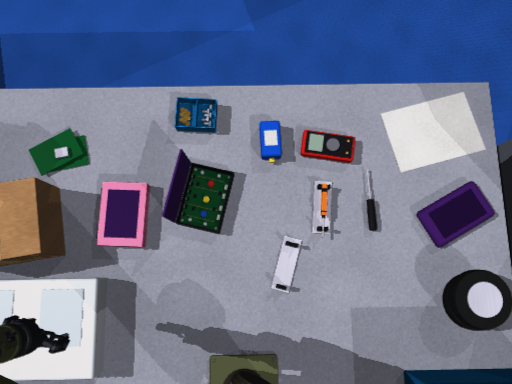

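View pics/scene.png

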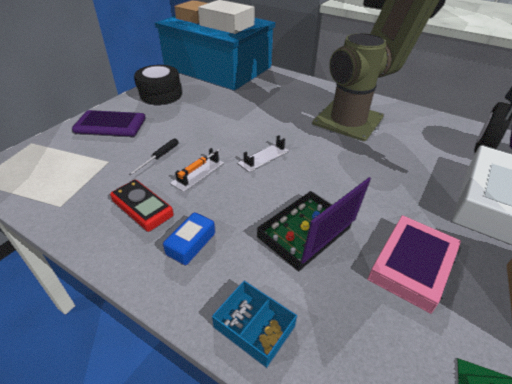

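Run:
```python
from h import *
z=np.load("top.npz"); im,d=z["im"],z["d"]; C=cloud("top",d)
a=cv2.resize(im[140:245,160:245],None,fx=4.6,fy=4.6,interpolation=cv2.INTER_CUBIC)
b=cv2.resize(im[170:245,300:345],None,fx=6.4,fy=6.4,interpolation=cv2.INTER_CUBIC)
b=cv2.copyMakeBorder(b,0,max(0,a.shape[0]-b.shape[0]),0,0,0) ; a=cv2.copyMakeBorder(a,0,max(0,b.shape[0]-a.shape[0]),0,0,0)
cv2.imwrite("pics/crop.png",np.hstack([a,b]))
s=np.load("scene.npz"); ims,ds=s["im"],s["d"]; Cs=cloud("scene",ds)
print("table z", C[300,200],C[250,350], Cs[300,100],Cs[120,200])
def blob(n,im,C,lo,hi,box,lab,zc):
    h=cv2.cvtColor(im,cv2.COLOR_BGR2HSV); m=cv2.inRange(h,lo,hi); k=np.zeros_like(m); x0,y0,x1,y1=box; k[y0:y1,x0:x1]=m[y0:y1,x0:x1]
    _,l,st,ce=cv2.connectedComponentsWithStats(k)
    if len(st)<2: print(lab,"none");return
    i=1+np.argmax(st[1:,4]); pc=C[l==i]
    print(n,lab,st[i],ce[i].round(1),"depth med",np.median(pc,0).round(4),"ray",ray(n,ce[i],zc)[0].round(4))
B=(165,145,240,240); S=(255,190,370,265)
for n,I,c,bx,bp in(("top",im,C,B,(300,170,345,245)),("scene",ims,Cs,S,(165,140,230,195))):
    blob(n,I,c,(0,150,80),(8,255,255),bx,"red",.03)
    blob(n,I,c,(20,150,80),(33,255,255),bx,"yel",.03)
    blob(n,I,c,(100,150,80),(125,255,255),bx,"blu",.03)
    blob(n,I,c,(5,170,120),(18,255,255),bp,"probe",.042)
    blob(n,I,c,(125,80,20),(150,255,255),(160,140,200,240) if n=="top" else (290,170,380,265),"cover",.1)
```

```text
table z [ 0.26416771  0.1325055  -0.00387912] [ 0.41003075 -0.34226842 -0.0018641 ] [ 0.80758633 -0.70042281 -0.75902775] [ 0.30513379 -0.44984937 -0.00125851]
top red [208 181   6   6  30] [210.6 183.4] depth med [0.6272 0.0958 0.0264] ray [0.6264 0.0961 0.03  ]
top yel [203 196   7   7  39] [205.8 199. ] depth med [0.5764 0.1114 0.0203] ray [0.5763 0.1112 0.03  ]
top blu [200 211   7   6  32] [203.3 213.5] depth med [0.5299 0.119  0.0258] ray [0.5302 0.1191 0.03  ]
top probe [321 192   6  19  85] [323.4 201.2] depth med [ 0.561  -0.2578  0.0394] ray [ 0.561  -0.2574  0.042 ]
top cover [162 149  29  73 980] [176.6 187. ] depth med [0.5972 0.1878 0.1234] ray [0.602  0.1917 0.1   ]
scene red [286 231   8  10  59] [289.7 235.6] depth med [0.6321 0.0995 0.022 ] ray [0.6362 0.101  0.03  ]
scene yel [300 221   9   9  64] [304.5 225.1] depth med [0.581  0.1132 0.0203] ray [0.5863 0.1153 0.03  ]
scene blu [312 211   8   8  36] [315.1 213.9] depth med [0.5324 0.1186 0.0288] ray [0.5369 0.1204 0.03  ]
scene probe [186 157  20  16 115] [195.2 164.6] depth med [ 0.5608 -0.2527  0.0409] ray [ 0.5603 -0.2525  0.042 ]
scene cover [ 301  178   70   86 1987] [333.3 220.6] depth med [0.6206 0.1896 0.1214] ray [0.6003 0.1852 0.1   ]
```

View pics/crop.png

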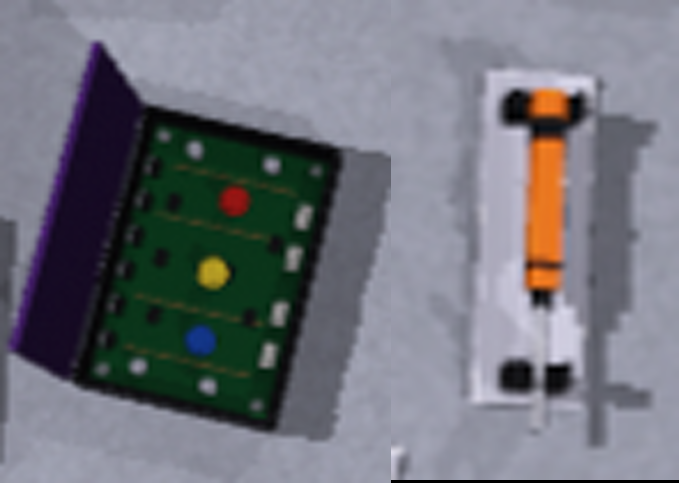

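The top view shows two look-alike rests, at (323,207) holding the orange probe and empty at (287,263); the first is farthest right, so it is the one. The housing is the black one at (205,198), not the pink one at (123,215). The loose purple box at (456,214) is not the cover, which is hinged at about (178,190). The crop confirms these, with the probe tip pointing towards the robot.

Run:
```python
from h import *
z=np.load("top.npz"); im,d=z["im"],z["d"]; C=cloud("top",d)
s=np.load("scene.npz"); ims,ds=s["im"],s["d"]; Cs=cloud("scene",ds)
def line(n,I,C,box):
    h=cv2.cvtColor(I,cv2.COLOR_BGR2HSV); m=cv2.inRange(h,(4,130,90),(20,255,255)); x0,y0,x1,y1=box
    k=np.zeros_like(m);k[y0:y1,x0:x1]=m[y0:y1,x0:x1]; v,u=np.nonzero(k); p=ray(n,np.c_[u,v],.042)[:,:2]
    c=p.mean(0); w=np.linalg.svd(p-c)[2][0]; w*=-np.sign(w[0]); t=(p-c)@w
    q=(p-c)@np.array([-w[1],w[0]])
    print(n,"n",len(p),"dir deg",np.degrees(np.arctan2(w[1],w[0])).round(2),"back end",(c+w*t.min()).round(4),"front",(c+w*t.max()).round(4),"len",np.ptp(t).round(4),"wid",np.ptp(q).round(4),"z90",np.percentile(C[v,u,2],[10,50,90]).round(4))
    mid=c+w*(t.min()+t.max())/2; print("  mid",mid.round(4))
line("top",im,C,(300,170,345,245)); line("scene",ims,Cs,(165,140,230,195))
# housing corners by hand from crop
print("housing corners",ray("top",np.array([[145,105],[343,150],[272,430],[78,383]])/4.6+[160,140],.036).round(4)[:,:2].tolist())
# rim: dark low-sat pixels height .03-.042
b=(slice(145,240),slice(165,245)); X=C[b].reshape(-1,3); H=cv2.cvtColor(im,cv2.COLOR_BGR2HSV)[b].reshape(-1,3)
# cover cloud from both views
for n,I,c,bb in(("top",im,C,(160,140,200,240)),("scene",ims,Cs,(290,170,380,265))):
    h=cv2.cvtColor(I,cv2.COLOR_BGR2HSV); m=cv2.inRange(h,(125,80,20),(150,255,255)); k=np.zeros_like(m);k[bb[1]:bb[3],bb[0]:bb[2]]=m[bb[1]:bb[3],bb[0]:bb[2]]
    k=cv2.erode(k,np.ones((3,3))); p=c[k>0]; p=p[(p[:,2]>.03)&(p[:,2]<.25)]; cc=np.median(p,0)
    w=np.linalg.svd(p-cc)[2][2]; w=w*np.sign(w[1]); print(n,"cover n",len(p),cc.round(3),"normal",w.round(3),"z",p[:,2].min().round(3),p[:,2].max().round(3),"min",p.min(0).round(3),"max",p.max(0).round(3))
```

```text
top n 151 dir deg 174.43 back end [ 0.6162 -0.2635] front [ 0.5202 -0.2542] len 0.0965 wid 0.0173 z90 [0.0339 0.0396 0.0431]
  mid [ 0.5682 -0.2588]
scene n 183 dir deg 176.65 back end [ 0.6282 -0.2572] front [ 0.5177 -0.2507] len 0.1107 wid 0.0277 z90 [0.0324 0.0407 0.0427]
  mid [ 0.5729 -0.254 ]
housing corners [[0.6931, 0.1563], [0.6588, 0.0195], [0.4662, 0.0694], [0.5002, 0.2002]]
top cover n 776 [0.596 0.188 0.126] normal [ 0.246  0.967 -0.059] z 0.049 0.18 min [0.507 0.161 0.049] max [0.689 0.215 0.18 ]
scene cover n 1671 [0.623 0.19  0.123] normal [ 0.251  0.967 -0.044] z 0.042 0.178 min [0.518 0.164 0.042] max [0.7   0.218 0.178]
```

Call:
{"fn": "drive_tool", "kwargs": {
  "increments": [
    {"delta_pos":[0.0166,-0.0368,0.002],"dr":[0,0,-0.1408],"gripper":1},
    {"delta_pos":[0.0166,-0.0368,0.002],"dr":[0,0,-0.1408],"gripper":1},
    {"delta_pos":[0.0166,-0.0368,0.002],"dr":[0,0,-0.1408],"gripper":1},
    {"delta_pos":[0.0166,-0.0368,0.002],"dr":[0,0,-0.1408],"gripper":1},
    {"delta_pos":[0.0166,-0.0368,0.002],"dr":[0,0,-0.1408],"gripper":1},
    {"delta_pos":[0.0166,-0.0368,0],"dr":[0,0,-0.1408],"gripper":1},
    {"delta_pos":[0.0166,-0.0368,0],"dr":[0,0,-0.1408],"gripper":1},
    {"delta_pos":[0.0166,-0.0368,0],"dr":[0,0,-0.1408],"gripper":1},
    {"delta_pos":[0.0166,-0.0368,0],"dr":[0,0,-0.1408],"gripper":1},
    {"delta_pos":[0.0166,-0.0368,0],"dr":[0,0,-0.1408],"gripper":1},
    {"delta_pos":[0.0166,-0.0368,0],"dr":[0,0,-0.1408],"gripper":1},
    {"delta_pos":[0.0166,-0.0368,0],"dr":[0,0,-0.1408],"gripper":1},
    {"delta_pos":[0.0166,-0.0368,0],"dr":[0,0,-0.1408],"gripper":1},
    {"delta_pos":[0.0166,-0.0368,0],"dr":[0,0,-0.1408],"gripper":1},
    {"delta_pos":[0.0166,-0.0368,0],"dr":[0,0,-0.1408],"gripper":1},
    {"delta_pos":[0.0166,-0.0368,-0.02],"dr":[0,0,-0.1408],"gripper":1},
    {"delta_pos":[0.0166,-0.0368,-0.02],"dr":[0,0,-0.1408],"gripper":1},
    {"delta_pos":[0.0166,-0.0368,-0.02],"dr":[0,0,-0.1408],"gripper":1},
    {"delta_pos":[0.0166,-0.0368,-0.02],"dr":[0,0,-0.1408],"gripper":1},
    {"delta_pos":[0.0166,-0.0368,-0.02],"dr":[0,0,-0.1408],"gripper":1}
  ]
}}

```text
time_s: 2.1
position: [0.5484, -0.2591, 0.1399]
tool_rot: [-3.141, 0.001, -0.105]
ft_force: [0.9, 0.5, -0.1]
width: 1.003
grip_force: 0.0
```

Call:
{"fn": "drive_tool", "kwargs": {
  "increments": [
    {"delta_pos":[0,0,0],"dr":[0,0,0],"gripper":1},
    {"delta_pos":[0,0,0],"dr":[0,0,0],"gripper":1}
  ]
}}

```text
time_s: 2.3
position: [0.5474, -0.2579, 0.1397]
tool_rot: [-3.14, 0.003, -0.1]
ft_force: [-0.2, 0.3, -0.2]
width: 1.001
grip_force: 0.0
```

Call:
{"fn": "drive_tool", "kwargs": {
  "increments": [
    {"delta_pos":[0,0.001,-0.02],"dr":[0,0,0],"gripper":1},
    {"delta_pos":[0,0,-0.02],"dr":[0,0,0],"gripper":1},
    {"delta_pos":[0,0,-0.02],"dr":[0,0,0],"gripper":1},
    {"delta_pos":[0,0,-0.02],"dr":[0,0,0],"gripper":1},
    {"delta_pos":[0,0,-0.02],"dr":[0,0,0],"gripper":1},
    {"delta_pos":[0,0,-0.015],"dr":[0,0,0],"gripper":1},
    {"delta_pos":[0,0,-0.009],"dr":[0,0,0],"gripper":1},
    {"delta_pos":[0,0,0],"dr":[0,0,0],"gripper":1}
  ]
}}

```text
time_s: 3.1
position: [0.5474, -0.2553, 0.0169]
tool_rot: [-3.141, 0.002, -0.098]
ft_force: [-0.4, 0.0, 0.6]
width: 1.004
grip_force: 0.0
```

Run:
```python
from h import *
a,_=grab("scene"); b,_=grab("top")
a=cv2.resize(a[110:215,140:260],None,fx=4,fy=4,interpolation=2); b=cv2.resize(b[165:270,290:365],None,fx=4,fy=4,interpolation=2)
cv2.imwrite("pics/g1.png",np.hstack([a,b])); print(arm.sense()["position"],arm.sense()["ft_force"])
```

```text
[ 0.54874822 -0.25630957  0.01823995] [ 1.06315119 -0.45792787  0.18434561]
```

View pics/g1.png

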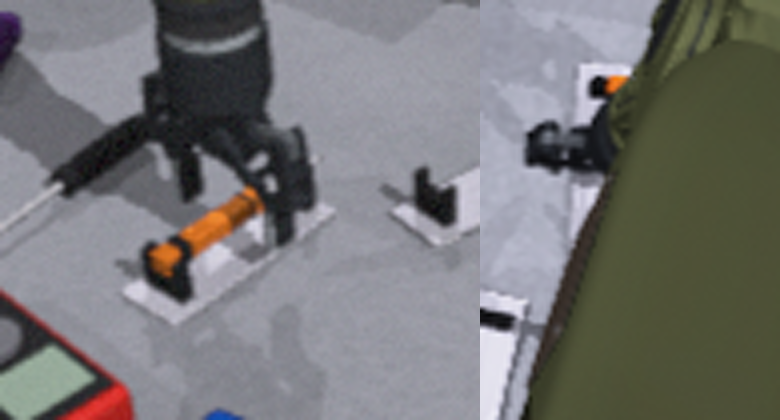

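The fingers straddle the orange handle (around (230,205) in the crop) and stay clear of the screwdriver. Closing now.

Call:
{"fn": "drive_tool", "kwargs": {
  "increments": [
    {"delta_pos":[0,0,-0.001],"dr":[0,0,0],"gripper":0.2},
    {"delta_pos":[0,0,0],"dr":[0,0,0],"gripper":-0.2},
    {"delta_pos":[0,0,0],"dr":[0,0,0],"gripper":-0.5},
    {"delta_pos":[0,0,0],"dr":[0,0,0],"gripper":-1},
    {"delta_pos":[0,0,0],"dr":[0,0,0],"gripper":-1},
    {"delta_pos":[0,0,0],"dr":[0,0,0],"gripper":-1},
    {"delta_pos":[0,0,0],"dr":[0,0,0],"gripper":-1},
    {"delta_pos":[0,0,0],"dr":[0,0,0],"gripper":-1}
  ],
  "grip_force": 90
}}

```text
time_s: 4.0
position: [0.5485, -0.2569, 0.0167]
tool_rot: [3.141, -0.0, -0.099]
ft_force: [-1.5, 0.8, 5.3]
width: 0.17
grip_force: 88.0
```

Call:
{"fn": "drive_tool", "kwargs": {
  "increments": [
    {"delta_pos":[0,0,0.01],"dr":[0,0,0],"gripper":-1},
    {"delta_pos":[0,0,0.02],"dr":[0,0,0],"gripper":-1},
    {"delta_pos":[0,0,0.025],"dr":[0,0,0],"gripper":-1},
    {"delta_pos":[0,0,0.025],"dr":[0,0,-0.0419],"gripper":-1},
    {"delta_pos":[0,0,0.025],"dr":[0,0,-0.0419],"gripper":-1},
    {"delta_pos":[0,0,0.018],"dr":[0,0,-0.0419],"gripper":-1},
    {"delta_pos":[0.0138,0.0278,0],"dr":[-0.0113,-0.0496,0],"gripper":-1},
    {"delta_pos":[0.0138,0.0278,0],"dr":[-0.0113,-0.0496,0],"gripper":-1},
    {"delta_pos":[0.0138,0.0278,0],"dr":[-0.0113,-0.0496,0],"gripper":-1},
    {"delta_pos":[0.0138,0.0278,0],"dr":[-0.0113,-0.0496,0],"gripper":-1},
    {"delta_pos":[0.0138,0.0278,0],"dr":[-0.0113,-0.0496,0],"gripper":-1},
    {"delta_pos":[0.0138,0.0278,0],"dr":[-0.0113,-0.0496,0],"gripper":-1},
    {"delta_pos":[0.0138,0.0278,0],"dr":[-0.0113,-0.0496,0],"gripper":-1},
    {"delta_pos":[0.0138,0.0278,0],"dr":[-0.0113,-0.0496,0],"gripper":-1},
    {"delta_pos":[0.0138,0.0278,0],"dr":[-0.0113,-0.0496,0],"gripper":-1},
    {"delta_pos":[0.0138,0.0278,0],"dr":[-0.0113,-0.0496,0],"gripper":-1},
    {"delta_pos":[0.0138,0.0278,-0.018],"dr":[-0.0113,-0.0496,0],"gripper":-1},
    {"delta_pos":[0.0138,0.0278,-0.023],"dr":[-0.0113,-0.0496,0],"gripper":-1},
    {"delta_pos":[0,0,0],"dr":[0,0,0],"gripper":-1},
    {"delta_pos":[0,0,0],"dr":[0,0,0],"gripper":-1}
  ]
}}

```text
time_s: 6.0
position: [0.7003, -0.0237, 0.0968]
tool_rot: [3.111, -0.604, -0.019]
ft_force: [0.6, -0.2, -0.2]
width: 0.169
grip_force: 88.0
```

Run:
```python
from h import *
a,da=grab("scene"); b,db=grab("top"); np.savez("h1.npz",a=a,da=da,b=b,db=db)
a=cv2.resize(a[130:270,240:380],None,fx=4,fy=4,interpolation=2)
cv2.imwrite("pics/g2.png",a); s=arm.sense(); print(s["position"],s["tool_rot"],s["ft_force"],s["width"])
```

```text
[ 0.70277062 -0.02451784  0.09975892] [ 3.11093262 -0.60969517 -0.01997592] [ 0.751239   -0.35654477 -0.09133625] 0.1699697028481391
```

View pics/g2.png

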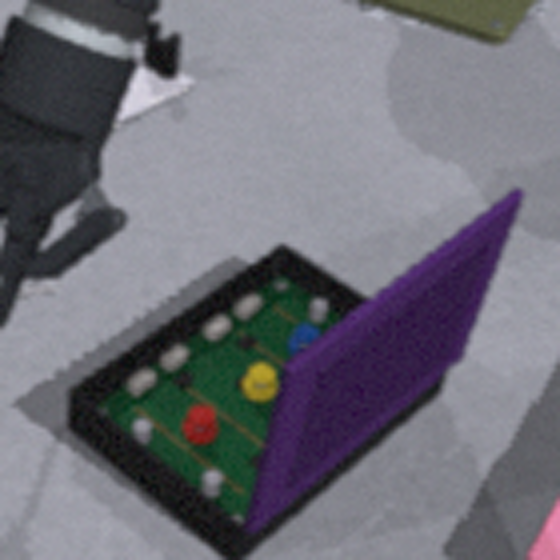

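The probe is held and tilted, but it is out of frame behind the gripper at top left. The caps are clear: red (200,424), yellow (260,382), blue (303,338). The transit fell short in y and yaw, so I am computing the correction.

```bash
cat >> h.py <<'E'
TIP=np.array([-.095,0,-.0187])
def Rdes(az,tilt):  # probe azimuth(deg), tilt(deg)
    h=np.array([np.cos(np.radians(az)),np.sin(np.radians(az)),0]); t=np.radians(tilt)
    p=h*np.cos(t)+np.array([0,0,-np.sin(t)]); x=-p; zt=-(h*np.sin(t)+np.array([0,0,np.cos(t)])); return np.c_[x,np.cross(zt,x),zt]
def plan(tip,az=167.2,tilt=35):
    s=arm.sense(); R=Rot.from_euler("xyz",s["tool_rot"]).as_matrix(); D=Rdes(az,tilt)
    print("pos",s["position"].round(4),"tip now",(s["position"]+R@TIP).round(4),"az",np.degrees(np.arctan2(-R[1,0],-R[0,0])).round(1),"tilt",np.degrees(np.arcsin(R[2,0])).round(1))
    print("dpos",(np.array(tip)-D@TIP-s["position"]).round(4),"dr",Rot.from_matrix(D@R.T).as_rotvec().round(4),"q",s["joint_positions"].round(3),"F",s["ft_force"].round(2))
E
python3 - <<'E'
from h import *
plan([.6275,.0965,.07])
E
```

```text
pos [ 0.7028 -0.0245  0.0998] tip now [ 0.6142 -0.0222  0.0607] az 178.9 tilt 34.9
dpos [0.0111 0.1014 0.0094] dr [ 0.0248 -0.0042 -0.1858] q [-0.021  0.342 -0.655 -0.036 -0.03   3.141] F [ 0.75 -0.36 -0.09]
```

Call:
{"fn": "drive_tool", "kwargs": {
  "increments": [
    {"delta_pos":[-0.008,0,0.02],"dr":[0,0,0.148],"gripper":-1},
    {"delta_pos":[-0.008,0,0.02],"dr":[0,0,0.148],"gripper":-1},
    {"delta_pos":[-0.008,0,0.02],"dr":[0,0,0.148],"gripper":-1},
    {"delta_pos":[-0.008,0,0.02],"dr":[0,0,0.148],"gripper":-1},
    {"delta_pos":[-0.008,0,0.02],"dr":[0,0,0.148],"gripper":-1},
    {"delta_pos":[-0.008,0,0],"dr":[0,0,0.148],"gripper":-1},
    {"delta_pos":[-0.008,0,0],"dr":[0,0,0.148],"gripper":-1},
    {"delta_pos":[-0.008,0,0],"dr":[0,0,0.148],"gripper":-1},
    {"delta_pos":[-0.008,0,0],"dr":[0,0,0.148],"gripper":-1},
    {"delta_pos":[-0.008,0,0],"dr":[0,0,0.148],"gripper":-1},
    {"delta_pos":[-0.008,0,0],"dr":[0,0,0.148],"gripper":-1},
    {"delta_pos":[-0.008,0,0],"dr":[0,0,0.148],"gripper":-1},
    {"delta_pos":[-0.008,0,0],"dr":[0,0,0.148],"gripper":-1},
    {"delta_pos":[-0.008,0,0],"dr":[0,0,0.148],"gripper":-1},
    {"delta_pos":[-0.008,0,0],"dr":[0,0,0.148],"gripper":-1},
    {"delta_pos":[-0.008,0,0],"dr":[0,0,0.148],"gripper":-1},
    {"delta_pos":[-0.008,0,0],"dr":[0,0,0.148],"gripper":-1},
    {"delta_pos":[-0.008,0,0],"dr":[0,0,0.148],"gripper":-1},
    {"delta_pos":[-0.008,0,0],"dr":[0,0,0.148],"gripper":-1},
    {"delta_pos":[-0.008,0,0],"dr":[0,0,0.148],"gripper":-1}
  ]
}}

```text
time_s: 8.1
position: [0.5432, -0.0252, 0.1994]
tool_rot: [3.111, -0.604, 2.945]
ft_force: [0.5, 0.8, -1.9]
width: 0.17
grip_force: 88.1
```

Run:
```python
from h import *
plan([.6275,.0965,.07],0)
```

```text
pos [ 0.5432 -0.0252  0.1994] tip now [ 0.6302 -0.0431  0.1608] az -11.2 tilt 34.6
dpos [-0.0043  0.1217 -0.0902] dr [-0.0246  0.0094  0.2139] q [-0.097  0.794  0.501  1.878  0.087  0.082] F [ 0.45  0.84 -1.9 ]
```

Call:
{"fn": "drive_tool", "kwargs": {
  "increments": [
    {"delta_pos":[-0.0005,0.0152,-0.0113],"dr":[-0.003,0.0012,0.0267],"gripper":-1},
    {"delta_pos":[-0.0005,0.0152,-0.0113],"dr":[-0.003,0.0012,0.0267],"gripper":-1},
    {"delta_pos":[-0.0005,0.0152,-0.0113],"dr":[-0.003,0.0012,0.0267],"gripper":-1},
    {"delta_pos":[-0.0005,0.0152,-0.0113],"dr":[-0.003,0.0012,0.0267],"gripper":-1},
    {"delta_pos":[-0.0005,0.0152,-0.0113],"dr":[-0.003,0.0012,0.0267],"gripper":-1},
    {"delta_pos":[-0.0005,0.0152,-0.0113],"dr":[-0.003,0.0012,0.0267],"gripper":-1},
    {"delta_pos":[-0.0005,0.0152,-0.0113],"dr":[-0.003,0.0012,0.0267],"gripper":-1},
    {"delta_pos":[-0.0005,0.0152,-0.0113],"dr":[-0.003,0.0012,0.0267],"gripper":-1},
    {"delta_pos":[0,0,0],"dr":[0,0,0],"gripper":-1},
    {"delta_pos":[0,0,0],"dr":[0,0,0],"gripper":-1}
  ]
}}

```text
time_s: 9.1
position: [0.5376, 0.0982, 0.1075]
tool_rot: [-3.141, -0.616, 3.138]
ft_force: [-0.7, -0.1, -0.6]
width: 0.167
grip_force: 88.2
```

Run:
```python
from h import *
plan([.6275,.0965,.05],0)
a,da=grab("scene"); b,db=grab("top"); np.savez("h2.npz",a=a,da=da,b=b,db=db)
a=cv2.resize(a[170:270,240:360],None,fx=4,fy=4,interpolation=2);b=cv2.resize(b[145:245,160:240],None,fx=4,fy=4,interpolation=2)
cv2.imwrite("pics/g3.png",np.hstack([a,b]))
```

```text
pos [0.5376 0.0982 0.1075] tip now [0.6259 0.0979 0.0679] az -0.2 tilt 35.3
dpos [ 0.0014 -0.0017 -0.0184] dr [ 0.0005 -0.0055  0.0032] q [0.134 0.855 0.38  1.708 0.079 0.113] F [-0.65 -0.13 -0.6 ]
```

View pics/g3.png

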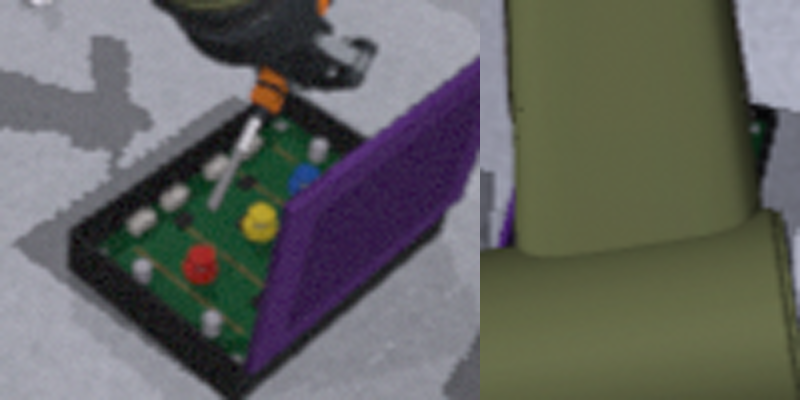

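The needle's end shows at crop (213,205) and the red cap's top at (202,252). The top view is blocked by the arm. I'll check against the projections.

Run:
```python
from h import *
K,o,R=P("scene")
def pr(p): q=K@(R.T@(np.array(p)-o)); return (q[:2]/q[2]).round(1)
print("tip",pr([.6259,.0979,.0679]),"red top",pr([.6275,.0965,.03]),"yel",pr([.5773,.1115,.03]),"blue",pr([.531,.1193,.03]))
h=np.load("h2.npz"); a=h["a"]; hs=cv2.cvtColor(a,cv2.COLOR_BGR2HSV)
# ray of needle end with plane z
for z in(.06,.068): print(z,ray("scene",[[293.2,220.6]],z)[0].round(4))
# red blob extents
for nm,lo,hi in(("r",(0,150,80),(8,255,255)),("y",(20,150,80),(33,255,255)),("b",(100,150,80),(125,255,255))):
    k=cv2.inRange(hs,lo,hi); k[:190]=0;k[265:]=0;k[:,:255]=0;k[:,370:]=0
    _,l,st,ce=cv2.connectedComponentsWithStats(k); i=1+np.argmax(st[1:,4]); x,y,w,hh,_=st[i]
    print(nm,st[i],ce[i].round(1),"cap-top guess ray",ray("scene",[[x+w/2-.5,y+2.2]],.03)[0].round(4))
# column scan of needle
g=cv2.cvtColor(a,cv2.COLOR_BGR2GRAY); print(g[212:228,284:304])
```

```text
tip [291.9 221.6] red top [289.7 232.5] yel [304.8 222.2] blue [315.7 212.4]
0.06 [0.6146 0.096  0.06  ]
0.068 [0.6216 0.099  0.068 ]
r [286 231   8  10  59] [289.6 235.8] cap-top guess ray [0.6298 0.0971 0.03  ]
y [300 221   9   9  65] [304.5 225.1] cap-top guess ray [0.5813 0.1114 0.03  ]
b [312 211   8   7  34] [315.2 213.8] cap-top guess ray [0.534  0.1203 0.03  ]
[[ 17  23  22  24  17  14  54 104 133 147 144 130 118 121 101  64  61  52
   54  60]
 [ 28  17  25  19  34  36  57  98 127 126 113 114 123 118  87  66  67  57
   51  60]
 [ 29  17  25  28  42  37  45  80 107 106  98 110 125 102  67  53  55  42
   32  42]
 [ 50  42  33  31  37  43  32  47  54  61  84 114 115  89  57  41  35  36
   36  37]
 [ 96  89  70  45  41  40  36  40  41  60 105 121 102  66  54  41  38  36
   35  58]
 [139 139 113  71  40  44  40  42  52  85 114 119  87  65  53  59  46  41
   50  57]
 [160 153 116  64  39  42  46  50  69 103 120 104  67  56  61  54  58  60
   58  55]
 [150 127  88  50  48  52  59  61  88 116 115  90  58  57  56  55  56  56
   54  55]
 [114  95  68  48  49  53  58  69 106 120 105  72  60  56  56  59  56  58
   59  72]
 [ 90  65  48  54  60  54  57  67  97 110  86  58  62  59  56  53  51  57
   85 112]
 [ 51  45  44  51  60  59  59  59  70  87  66  56  55  57  60  49  56  68
  118 150]
 [ 44  35  43  47  52  58  52  58  55  61  54  56  51  61  54  58  55  74
  124 151]
 [ 35  40  36  36  49  58  60  57  54  57  55  59  59  52  56  51  63 111
  136 139]
 [ 40  37  34  39  51  58  62  54  62  57  56  59  46  54  51  55  84 132
  147 131]
 [ 38  35  44  51  59  57  59  59  54  59  54  61  55  54  53  44  80 132
  140 121]
 [ 46  40  57  75  73  62  60  58  62  53  56  53  59  59  59  53  69 113
  131 128]]
```

Call:
{"fn": "drive_tool", "kwargs": {
  "increments": [
    {"delta_pos":[0.0025,-0.001,-0.01],"dr":[0,0,0],"gripper":-1},
    {"delta_pos":[0.0025,-0.001,-0.01],"dr":[0,0,0],"gripper":-1},
    {"delta_pos":[0,0,-0.007],"dr":[0,0,0],"gripper":-1},
    {"delta_pos":[0,0,-0.003],"dr":[0,0,0],"gripper":-1},
    {"delta_pos":[0,0,0],"dr":[0,0,0],"gripper":-1},
    {"delta_pos":[0,0,0],"dr":[0,0,0],"gripper":-1}
  ]
}}

```text
time_s: 9.8
position: [0.5428, 0.0956, 0.078]
tool_rot: [3.141, -0.616, 3.137]
ft_force: [-0.1, 0.3, -0.8]
width: 0.17
grip_force: 88.2
```

Run:
```python
from h import *
a,da=grab("scene"); plan([.6275,.0965,.033],0)
a=cv2.resize(a[190:250,260:340],None,fx=8,fy=8,interpolation=2)
cv2.imwrite("pics/g4.png",a)
```

```text
pos [0.5429 0.0957 0.0781] tip now [0.6313 0.0953 0.0386] az -0.3 tilt 35.3
dpos [-0.0039  0.0008 -0.006 ] dr [-0.0002 -0.0044  0.0048] q [0.129 0.883 0.363 1.661 0.077 0.11 ] F [ 0.32 -0.09 -0.74]
```

View pics/g4.png

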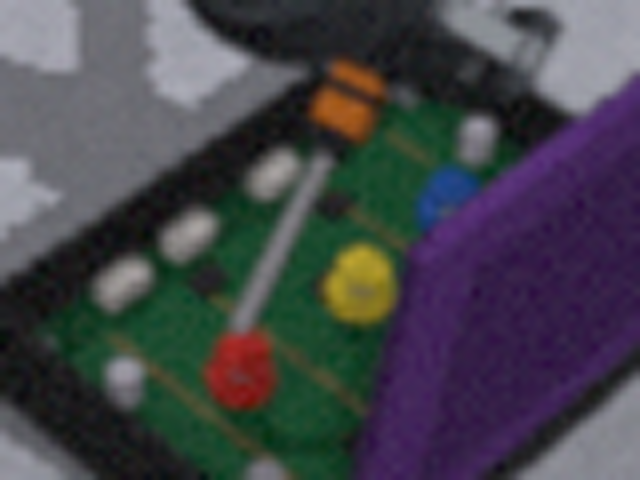

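The needle's end at (238,330) sits right over the red cap's top, centred at about (242,350). Now pressing gently.

Call:
{"fn": "drive_tool", "kwargs": {
  "increments": [
    {"delta_pos":[0.001,0,-0.002],"dr":[0,0,0],"gripper":-1},
    {"delta_pos":[0,0,-0.001],"dr":[0,0,0],"gripper":-1},
    {"delta_pos":[0,0,-0.001],"dr":[0,0,0],"gripper":-1},
    {"delta_pos":[0,0,0],"dr":[0,0,0],"gripper":-1}
  ]
}}

```text
time_s: 10.25
position: [0.5438, 0.0957, 0.0738]
tool_rot: [3.141, -0.616, 3.137]
ft_force: [-0.9, -0.7, -0.3]
width: 0.167
grip_force: 88.2
```

Call:
{"fn": "drive_tool", "kwargs": {
  "increments": [
    {"delta_pos":[0,0,-0.001],"dr":[0,0,0],"gripper":-1},
    {"delta_pos":[0,0,0],"dr":[0,0,0],"gripper":-1}
  ]
}}

```text
time_s: 10.45
position: [0.5438, 0.0957, 0.0728]
tool_rot: [3.141, -0.615, 3.137]
ft_force: [1.0, -0.5, -1.1]
width: 0.166
grip_force: 88.2
```

Call:
{"fn": "drive_tool", "kwargs": {
  "increments": [
    {"delta_pos":[0,0,-0.0007],"dr":[0,0,0],"gripper":-1},
    {"delta_pos":[0,0,0],"dr":[0,0,0],"gripper":-1}
  ]
}}

```text
time_s: 10.65
position: [0.5438, 0.0957, 0.0723]
tool_rot: [3.141, -0.616, 3.137]
ft_force: [0.2, -0.6, 0.2]
width: 0.167
grip_force: 88.3
```

Call:
{"fn": "drive_tool", "kwargs": {
  "increments": [
    {"delta_pos":[0,0,-0.0007],"dr":[0,0,0],"gripper":-1},
    {"delta_pos":[0,0,0],"dr":[0,0,0],"gripper":-1}
  ]
}}

```text
time_s: 10.85
position: [0.5437, 0.0957, 0.0718]
tool_rot: [3.141, -0.616, 3.137]
ft_force: [-0.5, -0.6, 1.2]
width: 0.168
grip_force: 88.4
```

Call:
{"fn": "drive_tool", "kwargs": {
  "increments": [
    {"delta_pos":[0,0,-0.0006],"dr":[0,0,0],"gripper":-1},
    {"delta_pos":[0,0,0],"dr":[0,0,0],"gripper":-1}
  ]
}}

```text
time_s: 11.05
position: [0.5436, 0.0956, 0.0712]
tool_rot: [3.141, -0.616, 3.137]
ft_force: [-1.3, -0.5, 3.6]
width: 0.167
grip_force: 88.5
```

Call:
{"fn": "drive_tool", "kwargs": {
  "increments": [
    {"delta_pos":[0,0,-0.0005],"dr":[0,0,0],"gripper":-1},
    {"delta_pos":[0,0,0],"dr":[0,0,0],"gripper":-1},
    {"delta_pos":[0,0,0],"dr":[0,0,0],"gripper":-1},
    {"delta_pos":[0,0,0],"dr":[0,0,0],"gripper":-1},
    {"delta_pos":[0,0,0],"dr":[0,0,0],"gripper":-1},
    {"delta_pos":[0,0,0],"dr":[0,0,0],"gripper":-1}
  ]
}}

```text
time_s: 11.65
position: [0.5436, 0.0956, 0.0706]
tool_rot: [3.141, -0.616, 3.137]
ft_force: [-1.7, 1.3, 6.2]
width: 0.163
grip_force: 88.6
```

Run:
```python
from h import *
h=[]
for i in range(4): arm.get_image("scene"); h.append(arm.sense()["ft_force"])
print(np.round(h,1)); plan([.5773,.1115,.033],0)
```

```text
[[-2.8 -0.3  6. ]
 [-2.5  1.   5.5]
 [-3.  -0.1  5.1]
 [-1.8 -0.1  5.6]]
pos [0.5436 0.0956 0.0705] tip now [0.632  0.0952 0.0309] az -0.3 tilt 35.3
dpos [-0.0549  0.0159  0.0017] dr [-0.0002 -0.005   0.0049] q [0.129 0.891 0.358 1.65  0.077 0.11 ] F [-1.77 -0.11  5.62]
```

Call:
{"fn": "drive_tool", "kwargs": {
  "increments": [
    {"delta_pos":[0,0,0.005],"dr":[0,0,0],"gripper":-1},
    {"delta_pos":[0,0,0.01],"dr":[0,0,0],"gripper":-1},
    {"delta_pos":[-0.0165,0.0049,0],"dr":[0,0,0],"gripper":-1},
    {"delta_pos":[-0.0165,0.0049,0],"dr":[0,0,0],"gripper":-1},
    {"delta_pos":[-0.0165,0.0049,0],"dr":[0,0,0],"gripper":-1},
    {"delta_pos":[0,0,-0.007],"dr":[0,0,0],"gripper":-1},
    {"delta_pos":[0,0,-0.005],"dr":[0,0,0],"gripper":-1},
    {"delta_pos":[0,0,0],"dr":[0,0,0],"gripper":-1},
    {"delta_pos":[0,0,0],"dr":[0,0,0],"gripper":-1}
  ]
}}

```text
time_s: 12.75
position: [0.4951, 0.1101, 0.0729]
tool_rot: [3.142, -0.615, 3.136]
ft_force: [0.5, 0.1, -1.6]
width: 0.165
grip_force: 88.3
```

Run:
```python
from h import *
a,da=grab("scene"); plan([.5773,.1115,.033],0)
a=cv2.resize(a[190:250,260:340],None,fx=8,fy=8,interpolation=2)
cv2.imwrite("pics/g5.png",a)
```

```text
pos [0.4951 0.1101 0.0731] tip now [0.5835 0.1096 0.0335] az -0.3 tilt 35.2
dpos [-0.0064  0.0014 -0.0009] dr [-0.     -0.004   0.0052] q [0.159 0.807 0.181 1.554 0.095 0.135] F [ 0.67  0.22 -0.72]
```

View pics/g5.png

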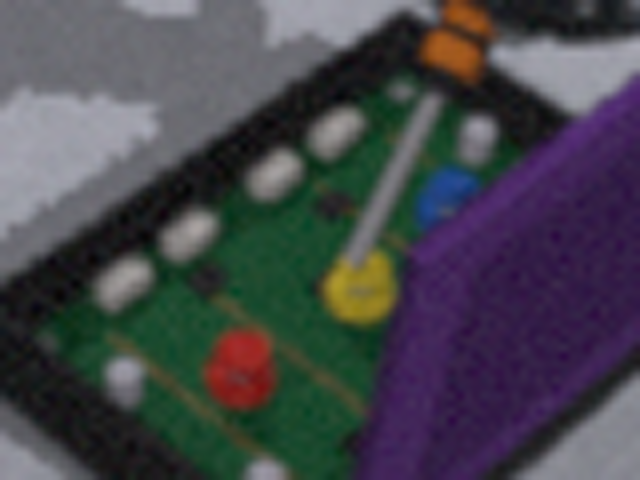

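The needle's end at (357,262) is on the yellow cap's top. Next I press it.

Call:
{"fn": "drive_tool", "kwargs": {
  "increments": [
    {"delta_pos":[0,0,-0.0008],"dr":[0,0,0],"gripper":-1},
    {"delta_pos":[0,0,-0.0008],"dr":[0,0,0],"gripper":-1},
    {"delta_pos":[0,0,0],"dr":[0,0,0],"gripper":-1}
  ]
}}

```text
time_s: 13.1
position: [0.4947, 0.1102, 0.0719]
tool_rot: [-3.141, -0.615, 3.137]
ft_force: [0.4, -0.9, 0.9]
width: 0.171
grip_force: 88.4
```

Call:
{"fn": "drive_tool", "kwargs": {
  "increments": [
    {"delta_pos":[0,0,-0.0005],"dr":[0,0,0],"gripper":-1},
    {"delta_pos":[0,0,0],"dr":[0,0,0],"gripper":-1}
  ]
}}

```text
time_s: 13.3
position: [0.4945, 0.1102, 0.0715]
tool_rot: [-3.142, -0.615, 3.137]
ft_force: [0.1, -0.7, 1.7]
width: 0.169
grip_force: 88.5
```

Call:
{"fn": "drive_tool", "kwargs": {
  "increments": [
    {"delta_pos":[0,0,-0.0009],"dr":[0,0,0],"gripper":-1},
    {"delta_pos":[0,0,0],"dr":[0,0,0],"gripper":-1},
    {"delta_pos":[0,0,0],"dr":[0,0,0],"gripper":-1}
  ]
}}

```text
time_s: 13.6
position: [0.4944, 0.1103, 0.0707]
tool_rot: [3.142, -0.615, 3.137]
ft_force: [0.1, 0.0, 4.2]
width: 0.169
grip_force: 88.7
```

Run:
```python
from h import *
h=[]
for i in range(5): arm.get_image("scene"); h.append(arm.sense()["ft_force"])
print(np.round(h,1)); plan([.5773,.1115,.033],0)
```

```text
[[ 0.7 -0.8  3.8]
 [ 0.6 -0.7  3.2]
 [-0.3 -1.   3.7]
 [-0.1 -0.5  3.6]
 [ 0.3 -0.9  4.5]]
pos [0.4943 0.1103 0.0706] tip now [0.5827 0.1099 0.031 ] az -0.3 tilt 35.3
dpos [-0.0056  0.0012  0.0016] dr [-0.0001 -0.0045  0.0048] q [0.16  0.808 0.177 1.548 0.095 0.135] F [ 0.29 -0.9   4.46]
```

Call:
{"fn": "drive_tool", "kwargs": {
  "increments": [
    {"delta_pos":[0,0,-0.0004],"dr":[0,0,0],"gripper":-1},
    {"delta_pos":[0,0,0],"dr":[0,0,0],"gripper":-1},
    {"delta_pos":[0,0,0],"dr":[0,0,0],"gripper":-1},
    {"delta_pos":[0,0,0],"dr":[0,0,0],"gripper":-1},
    {"delta_pos":[0,0,0],"dr":[0,0,0],"gripper":-1},
    {"delta_pos":[0,0,0],"dr":[0,0,0],"gripper":-1}
  ]
}}

```text
time_s: 14.45
position: [0.4943, 0.1103, 0.0701]
tool_rot: [3.142, -0.616, 3.137]
ft_force: [0.6, -1.2, 5.4]
width: 0.167
grip_force: 88.8
```

Call:
{"fn": "drive_tool", "kwargs": {
  "increments": [
    {"delta_pos":[0,0,0.005],"dr":[0,0,0],"gripper":-1},
    {"delta_pos":[0,0,0.01],"dr":[0,0,0],"gripper":-1},
    {"delta_pos":[-0.0155,0.0028,0],"dr":[0,0,0],"gripper":-1},
    {"delta_pos":[-0.0155,0.0028,0],"dr":[0,0,0],"gripper":-1},
    {"delta_pos":[-0.0155,0.0027,0],"dr":[0,0,0],"gripper":-1},
    {"delta_pos":[0,0,-0.007],"dr":[0,0,0],"gripper":-1},
    {"delta_pos":[0,0,-0.005],"dr":[0,0,0],"gripper":-1},
    {"delta_pos":[0,0,0],"dr":[0,0,0],"gripper":-1},
    {"delta_pos":[0,0,0],"dr":[0,0,0],"gripper":-1}
  ]
}}

```text
time_s: 15.35
position: [0.4484, 0.1186, 0.0727]
tool_rot: [3.141, -0.616, 3.137]
ft_force: [-0.4, -0.2, -0.9]
width: 0.171
grip_force: 88.3
```

Run:
```python
from h import *
a,da=grab("scene"); plan([.531,.1193,.033],0)
a=cv2.resize(a[180:240,270:350],None,fx=8,fy=8,interpolation=2)
cv2.imwrite("pics/g6.png",a)
```

```text
pos [0.4484 0.1186 0.0728] tip now [0.5368 0.1182 0.0332] az -0.3 tilt 35.2
dpos [-0.006   0.0007 -0.0006] dr [-0.0002 -0.0043  0.005 ] q [0.184 0.736 0.027 1.469 0.109 0.155] F [-0.95 -0.53  0.45]
```

View pics/g6.png

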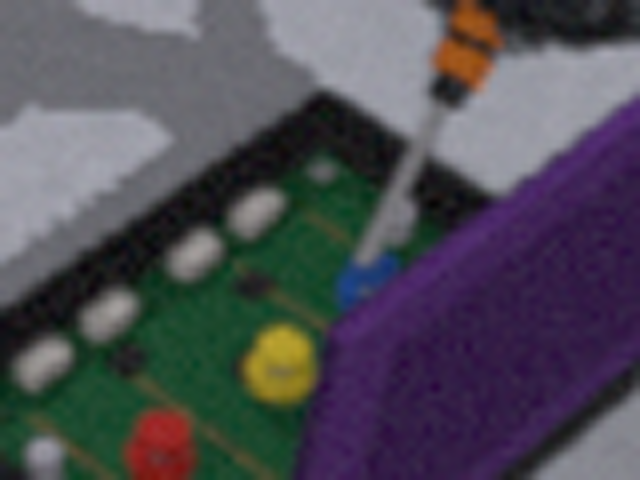

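The needle's end at (365,262) is on the blue cap's top, centred at about (371,267). Pressing blue.

Call:
{"fn": "drive_tool", "kwargs": {
  "increments": [
    {"delta_pos":[0,0,-0.0008],"dr":[0,0,0],"gripper":-1},
    {"delta_pos":[0,0,-0.0008],"dr":[0,0,0],"gripper":-1},
    {"delta_pos":[0,0,0],"dr":[0,0,0],"gripper":-1}
  ]
}}

```text
time_s: 15.7
position: [0.4481, 0.1186, 0.0716]
tool_rot: [3.141, -0.615, 3.137]
ft_force: [-0.0, -0.6, 0.9]
width: 0.17
grip_force: 88.4
```

Call:
{"fn": "drive_tool", "kwargs": {
  "increments": [
    {"delta_pos":[0,0,-0.0006],"dr":[0,0,0],"gripper":-1},
    {"delta_pos":[0,0,0],"dr":[0,0,0],"gripper":-1},
    {"delta_pos":[0,0,0],"dr":[0,0,0],"gripper":-1}
  ]
}}

```text
time_s: 16.0
position: [0.4479, 0.1186, 0.071]
tool_rot: [3.142, -0.615, 3.137]
ft_force: [0.4, -0.9, 3.0]
width: 0.171
grip_force: 88.5
```

Call:
{"fn": "drive_tool", "kwargs": {
  "increments": [
    {"delta_pos":[0,0,-0.0007],"dr":[0,0,0],"gripper":-1},
    {"delta_pos":[0,0,0],"dr":[0,0,0],"gripper":-1},
    {"delta_pos":[0,0,0],"dr":[0,0,0],"gripper":-1},
    {"delta_pos":[0,0,0],"dr":[0,0,0],"gripper":-1},
    {"delta_pos":[0,0,0],"dr":[0,0,0],"gripper":-1}
  ]
}}

```text
time_s: 16.5
position: [0.4478, 0.1186, 0.0703]
tool_rot: [3.142, -0.616, 3.137]
ft_force: [0.2, 0.2, 5.3]
width: 0.171
grip_force: 88.7
```

Call:
{"fn": "drive_tool", "kwargs": {
  "increments": [
    {"delta_pos":[0,0,-0.0002],"dr":[0,0,0],"gripper":-1},
    {"delta_pos":[0,0,0],"dr":[0,0,0],"gripper":-1},
    {"delta_pos":[0,0,0],"dr":[0,0,0],"gripper":-1},
    {"delta_pos":[0,0,0],"dr":[0,0,0],"gripper":-1},
    {"delta_pos":[0,0,0],"dr":[0,0,0],"gripper":-1}
  ]
}}

```text
time_s: 17.0
position: [0.4477, 0.1186, 0.0701]
tool_rot: [3.142, -0.616, 3.137]
ft_force: [-1.3, -1.3, 5.8]
width: 0.167
grip_force: 88.7
```

Call:
{"fn": "drive_tool", "kwargs": {
  "increments": [
    {"delta_pos":[0,0,0.005],"dr":[0,0,0],"gripper":-1},
    {"delta_pos":[0,0,0.015],"dr":[0,0,0],"gripper":-1},
    {"delta_pos":[0,0,0.02],"dr":[0,0,0],"gripper":-1},
    {"delta_pos":[0,-0.005,0.02],"dr":[0,-0.0616,0],"gripper":-1},
    {"delta_pos":[0,-0.005,0.02],"dr":[0,-0.0616,0],"gripper":-1},
    {"delta_pos":[0,-0.005,0.02],"dr":[0,-0.0616,0],"gripper":-1},
    {"delta_pos":[0,-0.005,0.02],"dr":[0,-0.0616,0],"gripper":-1},
    {"delta_pos":[0,-0.005,0],"dr":[0,-0.0616,0],"gripper":-1},
    {"delta_pos":[0,-0.005,0],"dr":[0,-0.0616,0],"gripper":-1},
    {"delta_pos":[0,-0.005,0],"dr":[0,-0.0616,0],"gripper":-1},
    {"delta_pos":[0,-0.005,0],"dr":[0,-0.0616,0],"gripper":-1},
    {"delta_pos":[0,-0.005,0],"dr":[0,-0.0616,0],"gripper":-1},
    {"delta_pos":[0,-0.005,0],"dr":[0,-0.0616,0],"gripper":-1}
  ]
}}

```text
time_s: 18.3
position: [0.4475, 0.0684, 0.1906]
tool_rot: [3.139, 0.003, 3.138]
ft_force: [-0.6, 0.2, -1.0]
width: 0.168
grip_force: 88.2
```

Call:
{"fn": "drive_tool", "kwargs": {
  "increments": [
    {"delta_pos":[0.005,-0.0163,0],"dr":[0,0,-0.147],"gripper":-1},
    {"delta_pos":[0.005,-0.0163,0],"dr":[0,0,-0.147],"gripper":-1},
    {"delta_pos":[0.005,-0.0163,0],"dr":[0,0,-0.147],"gripper":-1},
    {"delta_pos":[0.005,-0.0163,0],"dr":[0,0,-0.147],"gripper":-1},
    {"delta_pos":[0.005,-0.0163,0],"dr":[0,0,-0.147],"gripper":-1},
    {"delta_pos":[0.005,-0.0163,0],"dr":[0,0,-0.147],"gripper":-1},
    {"delta_pos":[0.005,-0.0163,0],"dr":[0,0,-0.147],"gripper":-1},
    {"delta_pos":[0.005,-0.0163,0],"dr":[0,0,-0.147],"gripper":-1},
    {"delta_pos":[0.005,-0.0163,0],"dr":[0,0,-0.147],"gripper":-1},
    {"delta_pos":[0.005,-0.0163,0],"dr":[0,0,-0.147],"gripper":-1},
    {"delta_pos":[0.005,-0.0163,0],"dr":[0,0,-0.147],"gripper":-1},
    {"delta_pos":[0.005,-0.0163,0],"dr":[0,0,-0.147],"gripper":-1},
    {"delta_pos":[0.005,-0.0163,0],"dr":[0,0,-0.147],"gripper":-1},
    {"delta_pos":[0.005,-0.0163,0],"dr":[0,0,-0.147],"gripper":-1},
    {"delta_pos":[0.005,-0.0163,0],"dr":[0,0,-0.147],"gripper":-1},
    {"delta_pos":[0.005,-0.0163,0],"dr":[0,0,-0.147],"gripper":-1},
    {"delta_pos":[0.005,-0.0163,0],"dr":[0,0,-0.147],"gripper":-1},
    {"delta_pos":[0.005,-0.0163,0],"dr":[0,0,-0.147],"gripper":-1},
    {"delta_pos":[0.005,-0.0163,0],"dr":[0,0,-0.147],"gripper":-1},
    {"delta_pos":[0.005,-0.0163,0],"dr":[0,0,-0.147],"gripper":-1}
  ]
}}

```text
time_s: 20.3
position: [0.5475, -0.2577, 0.1903]
tool_rot: [3.139, 0.001, 0.192]
ft_force: [0.6, 0.0, -1.9]
width: 0.169
grip_force: 88.1
```

Call:
{"fn": "drive_tool", "kwargs": {
  "increments": [
    {"delta_pos":[0,0,-0.02],"dr":[0,0,-0.147],"gripper":-1},
    {"delta_pos":[0,0,-0.02],"dr":[0,0,-0.147],"gripper":-1},
    {"delta_pos":[0,0,-0.02],"dr":[0,0,0],"gripper":-1},
    {"delta_pos":[0,0,0],"dr":[0,0,0],"gripper":-1},
    {"delta_pos":[0,0,0],"dr":[0,0,0],"gripper":-1}
  ]
}}

```text
time_s: 20.8
position: [0.5474, -0.2571, 0.1302]
tool_rot: [3.139, 0.002, -0.096]
ft_force: [0.1, -0.5, -0.4]
width: 0.166
grip_force: 88.2
```

Run:
```python
from h import *
D=Rdes(174.35,0); plan(np.array([.5485,-.2569,.0167])+D@TIP,174.35,0)
```

```text
pos [ 0.5474 -0.2571  0.1302] tip now [ 0.4529 -0.248   0.1491] az 174.5 tilt -0.1
dpos [ 0.0011  0.0002 -0.1135] dr [ 0.0023 -0.0019 -0.0026] q [-0.438  0.452 -0.118  1.002 -0.003  2.8  ] F [ 0.07 -0.49 -0.41]
```

Call:
{"fn": "drive_tool", "kwargs": {
  "increments": [
    {"delta_pos":[0.0011,0.0002,-0.02],"dr":[0.0023,-0.0019,-0.0026],"gripper":-1},
    {"delta_pos":[0,0,-0.02],"dr":[0,0,0],"gripper":-1},
    {"delta_pos":[0,0,-0.02],"dr":[0,0,0],"gripper":-1},
    {"delta_pos":[0,0,-0.02],"dr":[0,0,0],"gripper":-1},
    {"delta_pos":[0,0,-0.015],"dr":[0,0,0],"gripper":-1},
    {"delta_pos":[0,0,-0.01],"dr":[0,0,0],"gripper":-1},
    {"delta_pos":[0,0,-0.005],"dr":[0,0,0],"gripper":-1},
    {"delta_pos":[0,0,0],"dr":[0,0,0],"gripper":-1},
    {"delta_pos":[0,0,0],"dr":[0,0,0],"gripper":-1}
  ]
}}

```text
time_s: 21.7
position: [0.5497, -0.2575, 0.0209]
tool_rot: [3.141, -0.003, -0.099]
ft_force: [-1.1, -0.2, -0.8]
width: 0.169
grip_force: 88.2
```

Call:
{"fn": "drive_tool", "kwargs": {
  "increments": [
    {"delta_pos":[0,0,-0.002],"dr":[0,0,0],"gripper":-1},
    {"delta_pos":[0,0,0],"dr":[0,0,0],"gripper":-1}
  ]
}}

```text
time_s: 21.9
position: [0.5493, -0.2573, 0.0184]
tool_rot: [3.141, -0.002, -0.099]
ft_force: [-0.1, 1.3, -2.3]
width: 0.167
grip_force: 88.2
```

Call:
{"fn": "drive_tool", "kwargs": {
  "increments": [
    {"delta_pos":[-0.0006,0.0003,-0.0012],"dr":[0,0,0],"gripper":-1},
    {"delta_pos":[0,0,0],"dr":[0,0,0],"gripper":-1},
    {"delta_pos":[0,0,0],"dr":[0,0,0],"gripper":-1}
  ]
}}

```text
time_s: 22.2
position: [0.5484, -0.2569, 0.0168]
tool_rot: [3.141, -0.001, -0.099]
ft_force: [-0.6, -0.7, -1.2]
width: 0.171
grip_force: 88.2
```

Call:
{"fn": "drive_tool", "kwargs": {
  "increments": [
    {"delta_pos":[0,0,0],"dr":[0,0,0],"gripper":-0.5},
    {"delta_pos":[0,0,0],"dr":[0,0,0],"gripper":-0.4},
    {"delta_pos":[0,0,0],"dr":[0,0,0],"gripper":0},
    {"delta_pos":[0,0,0],"dr":[0,0,0],"gripper":0.6},
    {"delta_pos":[0,0,0],"dr":[0,0,0],"gripper":1},
    {"delta_pos":[0,0,0],"dr":[0,0,0],"gripper":1},
    {"delta_pos":[0,0,0],"dr":[0,0,0],"gripper":1}
  ],
  "grip_force": 20
}}

```text
time_s: 22.9
position: [0.5484, -0.2569, 0.0167]
tool_rot: [3.141, -0.001, -0.099]
ft_force: [-0.5, 0.5, -0.0]
width: 0.996
grip_force: 0.0
```

Call:
{"fn": "drive_tool", "kwargs": {
  "increments": [
    {"delta_pos":[0,0,0.015],"dr":[0,0,0],"gripper":1},
    {"delta_pos":[0,0,0.03],"dr":[0,0,0],"gripper":1},
    {"delta_pos":[0,0,0.04],"dr":[0,0,0],"gripper":1},
    {"delta_pos":[0,0,0.045],"dr":[0,0,0],"gripper":1},
    {"delta_pos":[0,0.04,0.045],"dr":[0,0,0],"gripper":1},
    {"delta_pos":[-0.03,0.035,0.045],"dr":[0,0,0],"gripper":1},
    {"delta_pos":[-0.03,0.035,0.045],"dr":[0,0,0],"gripper":-1},
    {"delta_pos":[-0.03,0.035,0],"dr":[0,0,0],"gripper":-1},
    {"delta_pos":[-0.03,0.035,0],"dr":[0,0,0],"gripper":-1},
    {"delta_pos":[-0.03,0.035,0],"dr":[0,0,0],"gripper":-1},
    {"delta_pos":[-0.03,0.035,0],"dr":[0,0,0],"gripper":-1},
    {"delta_pos":[0,0,0],"dr":[0,0,0],"gripper":-1}
  ]
}}

```text
time_s: 24.1
position: [0.3765, -0.0322, 0.2538]
tool_rot: [-3.136, 0.002, -0.088]
ft_force: [0.5, -0.4, -0.2]
width: 0.005
grip_force: 0.0
```

Run:
```python
from h import *
a,da=grab("scene"); b,db=grab("top"); s=arm.sense(); print(s["position"],s["joint_positions"].round(3))
for n,I,box in(("top",b,(300,170,345,245)),("scene",a,(165,140,230,195))):
    h=cv2.cvtColor(I,cv2.COLOR_BGR2HSV); m=cv2.inRange(h,(4,130,90),(20,255,255)); x0,y0,x1,y1=box
    k=np.zeros_like(m);k[y0:y1,x0:x1]=m[y0:y1,x0:x1]; v,u=np.nonzero(k); p=ray(n,np.c_[u,v],.042)[:,:2]
    c=p.mean(0); w=np.linalg.svd(p-c)[2][0]; w*=-np.sign(w[0]); t=(p-c)@w
    print(n,len(p),np.degrees(np.arctan2(w[1],w[0])).round(2),(c+w*(t.min()+t.max())/2).round(4))
a=cv2.resize(a[130:210,150:260],None,fx=4,fy=4,interpolation=2); b=cv2.resize(b[165:245,285:365],None,fx=4,fy=4,interpolation=2)
cv2.imwrite("pics/g7.png",np.hstack([a,b]))
```

```text
[ 0.38110384 -0.03429975  0.2543335 ] [-9.300e-02  2.000e-03 -3.850e-01  1.180e+00  4.000e-03  3.141e+00]
top 146 173.86 [ 0.5682 -0.2568]
scene 189 175.01 [ 0.573  -0.2526]
```

View pics/g7.png

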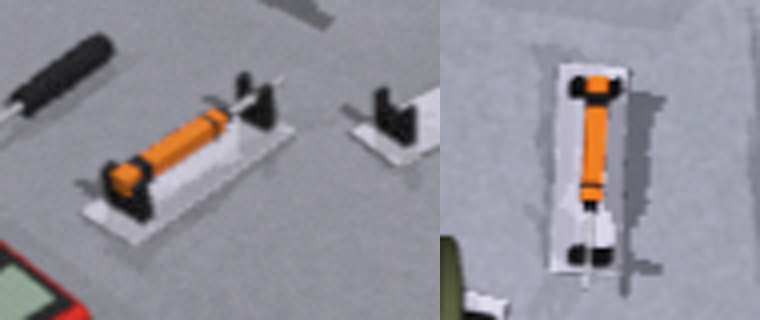

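The probe is lying in both forks again (handle at crop (165,150), tip pointing the same way), within about 2 mm of its old place. Next is the cover: I approach from outside with the fingers shut.

Call:
{"fn": "drive_tool", "kwargs": {
  "increments": [
    {"delta_pos":[0.0226,0.0268,0],"dr":[0,0,0.1435],"gripper":-1},
    {"delta_pos":[0.0226,0.0268,0],"dr":[0,0,0.1435],"gripper":-1},
    {"delta_pos":[0.0226,0.0268,0],"dr":[0,0,0.1435],"gripper":-1},
    {"delta_pos":[0.0226,0.0268,0],"dr":[0,0,0.1435],"gripper":-1},
    {"delta_pos":[0.0226,0.0268,0],"dr":[0,0,0.1435],"gripper":-1},
    {"delta_pos":[0.0226,0.0268,0],"dr":[0,0,0.1435],"gripper":-1},
    {"delta_pos":[0.0226,0.0268,0],"dr":[0,0,0.1435],"gripper":-1},
    {"delta_pos":[0.0226,0.0268,0],"dr":[0,0,0.1435],"gripper":-1},
    {"delta_pos":[0.0226,0.0268,0],"dr":[0,0,0.1435],"gripper":-1},
    {"delta_pos":[0.0226,0.0268,0],"dr":[0,0,0.1435],"gripper":-1},
    {"delta_pos":[0,0,0],"dr":[0,0,0],"gripper":-1},
    {"delta_pos":[0,0,0],"dr":[0,0,0],"gripper":-1}
  ]
}}

```text
time_s: 25.4
position: [0.6086, 0.2331, 0.2524]
tool_rot: [-3.137, 0.0, 1.34]
ft_force: [0.4, -0.8, -0.3]
width: -0.002
grip_force: 0.0
```

```bash
cat > c.py <<'E'
from h import *
H=np.array([.595,.180,.036]); XH=np.array([.222,.975,0])
s=arm.sense(); p=s["position"]; print("pos",p.round(4),"rot",s["tool_rot"].round(3),"F",s["ft_force"].round(1),"c",((p-H)@XH).round(4),"along",((p-H)@[-.975,.222,0]).round(4))
def T(th,r=.12,d=.011): return H+XH*(-r*np.cos(th)+.007*np.sin(th)+d)+np.array([0,0,r*np.sin(th)+.007*np.cos(th)])
prev=None
for th in np.r_[1.75,1.6:-.01:-.1]:
    t=T(th); print(th.round(2),t.round(4),None if prev is None else (t-prev).round(4)); prev=t
E
python3 c.py
```

```text
pos [0.6086 0.2331 0.2524] rot [-3.137  0.     1.34 ] F [ 0.4 -0.8 -0.3] c 0.0548 along -0.0015
1.75 [0.6037 0.2183 0.1528] None
1.6 [0.5998 0.201  0.1557] [-0.0039 -0.0173  0.0029]
1.5 [0.5971 0.1893 0.1562] [-0.0027 -0.0117  0.0005]
1.4 [0.5944 0.1776 0.1554] [-0.0027 -0.0117 -0.0008]
1.3 [0.5918 0.166  0.1535] [-0.0026 -0.0116 -0.0019]
1.2 [0.5892 0.1547 0.1504] [-0.0026 -0.0113 -0.0031]
1.1 [0.5867 0.1437 0.1461] [-0.0025 -0.011  -0.0043]
1.0 [0.5844 0.1333 0.1408] [-0.0024 -0.0105 -0.0054]
0.9 [0.5821 0.1233 0.1344] [-0.0023 -0.0099 -0.0064]
0.8 [0.58   0.1141 0.127 ] [-0.0021 -0.0092 -0.0074]
0.7 [0.5781 0.1056 0.1187] [-0.0019 -0.0085 -0.0083]
0.6 [0.5763 0.098  0.1095] [-0.0017 -0.0076 -0.0091]
0.5 [0.5748 0.0913 0.0997] [-0.0015 -0.0067 -0.0099]
0.4 [0.5735 0.0856 0.0892] [-0.0013 -0.0057 -0.0105]
0.3 [0.5725 0.081  0.0781] [-0.0011 -0.0047 -0.011 ]
0.2 [0.5716 0.0774 0.0667] [-0.0008 -0.0036 -0.0114]
0.1 [0.5711 0.075  0.0549] [-0.0006 -0.0024 -0.0118]
-0.0 [0.5708 0.0737 0.043 ] [-0.0003 -0.0013 -0.0119]
```

Call:
{"fn": "drive_tool", "kwargs": {
  "increments": [
    {"delta_pos":[0,0,-0.03],"dr":[0,0,0],"gripper":-1},
    {"delta_pos":[0,0,-0.03],"dr":[0,0,0],"gripper":-1},
    {"delta_pos":[0,0,-0.03],"dr":[0,0,0],"gripper":-1},
    {"delta_pos":[0,0,-0.007],"dr":[0,0,0],"gripper":-1},
    {"delta_pos":[-0.0024,-0.0107,0],"dr":[0,0,0],"gripper":-1},
    {"delta_pos":[-0.0024,-0.0107,0],"dr":[0,0,0],"gripper":-1},
    {"delta_pos":[-0.0024,-0.0107,0],"dr":[0,0,0],"gripper":-1},
    {"delta_pos":[-0.0027,-0.0117,0.0005],"dr":[0,0,0],"gripper":-1},
    {"delta_pos":[-0.0027,-0.0117,-0.0008],"dr":[0,0,0],"gripper":-1}
  ]
}}

```text
time_s: 26.3
position: [0.5951, 0.1772, 0.1581]
tool_rot: [-3.139, -0.003, 1.342]
ft_force: [-0.9, 1.3, 0.2]
width: 0.001
grip_force: 1.0
```

```bash
python3 c.py | head -1
python3 - <<'E'
from h import *
b,d=grab("scene"); C=cloud("scene",d)
h=cv2.cvtColor(b,cv2.COLOR_BGR2HSV); m=cv2.inRange(h,(125,80,20),(150,255,255)); k=np.zeros_like(m);k[150:280,240:380]=m[150:280,240:380]
k=cv2.erode(k,np.ones((3,3))); p=C[k>0]; p=p[(p[:,2]>.03)&(p[:,2]<.25)]; cc=np.median(p,0); w=np.linalg.svd(p-cc)[2][2]; w*=np.sign(w[1]); print(len(p),w.round(3),"theta",np.arctan2(np.hypot(*w[:2]),w[2]).round(3))
E
```

```text
pos [0.5951 0.1772 0.1581] rot [-3.139e+00 -3.000e-03  1.342e+00] F [-0.9  1.3  0.2] c -0.0028 along -0.0007
2319 [0.245 0.95  0.193] theta 1.377
```

The cover is moving as predicted (about 1.38 rad, light force). Continuing the arc.

Call:
{"fn": "drive_tool", "kwargs": {
  "increments": [
    {"delta_pos":[-0.0026,-0.0116,-0.0024],"dr":[0,0,0],"gripper":-1},
    {"delta_pos":[-0.0026,-0.0113,-0.0036],"dr":[0,0,0],"gripper":-1},
    {"delta_pos":[-0.0025,-0.011,-0.0048],"dr":[0,0,0],"gripper":-1},
    {"delta_pos":[-0.0024,-0.0105,-0.0059],"dr":[0,0,0],"gripper":-1},
    {"delta_pos":[-0.0023,-0.0099,-0.0069],"dr":[0,0,0],"gripper":-1},
    {"delta_pos":[-0.0021,-0.0092,-0.0074],"dr":[0,0,0],"gripper":-1},
    {"delta_pos":[-0.0019,-0.0085,-0.0083],"dr":[0,0,0],"gripper":-1},
    {"delta_pos":[-0.0017,-0.0076,-0.0091],"dr":[0,0,0],"gripper":-1}
  ]
}}

```text
time_s: 27.15
position: [0.5759, 0.0976, 0.1072]
tool_rot: [-3.136, -0.001, 1.342]
ft_force: [-0.9, 1.7, 0.1]
width: 0.0
grip_force: 0.7
```

Call:
{"fn": "drive_tool", "kwargs": {
  "increments": [
    {"delta_pos":[-0.0015,-0.0067,-0.0099],"dr":[0,0,0],"gripper":-1},
    {"delta_pos":[-0.0013,-0.0057,-0.0105],"dr":[0,0,0],"gripper":-1},
    {"delta_pos":[-0.0011,-0.0047,-0.011],"dr":[0,0,0],"gripper":-1},
    {"delta_pos":[-0.0008,-0.0036,-0.0114],"dr":[0,0,0],"gripper":-1},
    {"delta_pos":[-0.0003,-0.0012,-0.006],"dr":[0,0,0],"gripper":-1},
    {"delta_pos":[-0.0003,-0.0012,-0.004],"dr":[0,0,0],"gripper":-1},
    {"delta_pos":[0,0,0],"dr":[0,0,0],"gripper":-1}
  ]
}}

```text
time_s: 27.85
position: [0.571, 0.075, 0.0548]
tool_rot: [-3.137, -0.0, 1.342]
ft_force: [0.1, 0.2, -0.3]
width: -0.003
grip_force: 0.0
```

```bash
python3 c.py | head -1
```

```text
pos [0.571  0.075  0.0548] rot [-3.137 -0.     1.342] F [ 0.1  0.2 -0.3] c -0.1077 along 0.0001
```

Call:
{"fn": "drive_tool", "kwargs": {
  "increments": [
    {"delta_pos":[0,0,-0.004],"dr":[0,0,0],"gripper":-1},
    {"delta_pos":[0,0,-0.003],"dr":[0,0,0],"gripper":-1},
    {"delta_pos":[0,0,-0.002],"dr":[0,0,0],"gripper":-1},
    {"delta_pos":[0,0,0],"dr":[0,0,0],"gripper":-1}
  ]
}}

```text
time_s: 28.25
position: [0.5714, 0.0753, 0.0463]
tool_rot: [-3.137, -0.001, 1.342]
ft_force: [-0.2, -0.3, -0.8]
width: 0.002
grip_force: 0.0
```

Call:
{"fn": "drive_tool", "kwargs": {
  "increments": [
    {"delta_pos":[0,0,-0.001],"dr":[0,0,0],"gripper":-1},
    {"delta_pos":[0,0,-0.001],"dr":[0,0,0],"gripper":-1},
    {"delta_pos":[0,0,0],"dr":[0,0,0],"gripper":-1}
  ]
}}

```text
time_s: 28.55
position: [0.5713, 0.0752, 0.0444]
tool_rot: [-3.137, -0.001, 1.342]
ft_force: [0.2, -0.1, -0.3]
width: 0.002
grip_force: 0.1
```

Call:
{"fn": "drive_tool", "kwargs": {
  "increments": [
    {"delta_pos":[0,0,-0.001],"dr":[0,0,0],"gripper":-1},
    {"delta_pos":[0,0,0],"dr":[0,0,0],"gripper":-1}
  ]
}}

```text
time_s: 28.75
position: [0.5713, 0.0752, 0.0434]
tool_rot: [-3.137, -0.001, 1.342]
ft_force: [-0.5, -1.3, -0.5]
width: -0.001
grip_force: 0.1
```

Call:
{"fn": "drive_tool", "kwargs": {
  "increments": [
    {"delta_pos":[0,0,-0.001],"dr":[0,0,0],"gripper":-1},
    {"delta_pos":[0,0,0],"dr":[0,0,0],"gripper":-1}
  ]
}}

```text
time_s: 28.95
position: [0.5713, 0.0751, 0.043]
tool_rot: [-3.138, -0.001, 1.342]
ft_force: [-2.7, -0.7, 5.3]
width: -0.002
grip_force: 2.5
```

Run:
```python
from h import *
b,d=grab("scene"); C=cloud("scene",d); s=arm.sense(); print(s["position"],s["ft_force"])
h=cv2.cvtColor(b,cv2.COLOR_BGR2HSV); m=cv2.inRange(h,(125,80,20),(150,255,255)); k=np.zeros_like(m);k[150:290,220:400]=m[150:290,220:400]
k=cv2.erode(k,np.ones((3,3))); p=C[k>0]; p=p[(p[:,2]>.0)&(p[:,2]<.25)]; cc=np.median(p,0)
p=p[np.abs(p[:,2]-cc[2])<.03]; A=np.c_[p[:,:2]-cc[:2],np.ones(len(p))]; f=np.linalg.lstsq(A,p[:,2],rcond=None)[0]; print(len(p),"slope toward free edge",-f[:2]@[.222,.975],"z",cc[2])
cv2.imwrite("pics/g8.png",cv2.resize(b[150:290,220:380],None,fx=4,fy=4,interpolation=2))
```

```text
[0.57133017 0.0751663  0.04302327] [-1.3769507  -1.12595251  5.02026556]
3159 slope toward free edge -0.0007856954627295156 z 0.04334369733606713
```

View pics/g8.png

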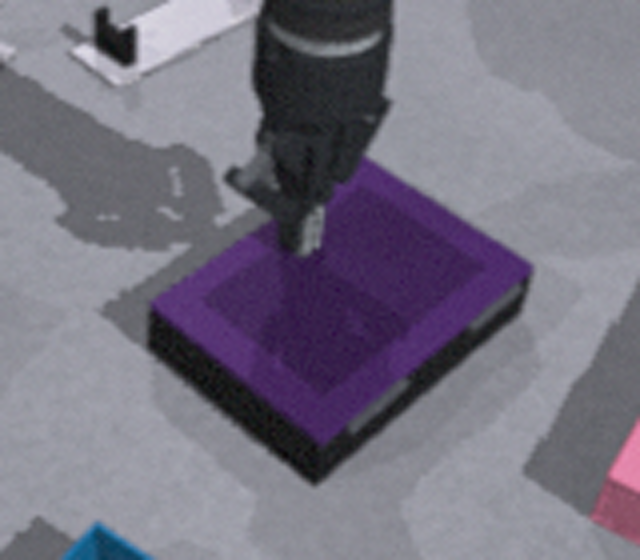

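The cover is flat and shut on the rim (plane slope about 0, z = 43 mm), and contact force is 5 N. I back off and check the whole scene.

Call:
{"fn": "drive_tool", "kwargs": {
  "increments": [
    {"delta_pos":[0,0,0.01],"dr":[0,0,0],"gripper":-1},
    {"delta_pos":[0,0,0.03],"dr":[0,0,0],"gripper":-1},
    {"delta_pos":[0,0,0.04],"dr":[0,0,0],"gripper":-1},
    {"delta_pos":[-0.03,0,0.04],"dr":[0,0,0],"gripper":-1},
    {"delta_pos":[-0.04,0,0.04],"dr":[0,0,0],"gripper":-1},
    {"delta_pos":[-0.04,0,0.02],"dr":[0,0,0],"gripper":-1},
    {"delta_pos":[0,0,0],"dr":[0,0,0],"gripper":-1},
    {"delta_pos":[0,0,0],"dr":[0,0,0],"gripper":-1},
    {"delta_pos":[0,0,0],"dr":[0,0,0],"gripper":-1}
  ]
}}

```text
time_s: 29.9
position: [0.4666, 0.0753, 0.2176]
tool_rot: [-3.138, -0.001, 1.342]
ft_force: [-0.1, 1.0, 0.6]
width: 0.002
grip_force: 0.0
```

Run:
```python
from h import *
b,d=grab("scene"); C=cloud("scene",d); b0=np.load("scene.npz")["im"]
h=cv2.cvtColor(b,cv2.COLOR_BGR2HSV); m=cv2.inRange(h,(125,80,20),(150,255,255)); k=np.zeros_like(m);k[190:290,240:400]=m[190:290,240:400]
k=cv2.erode(k,np.ones((3,3))); p=C[k>0]; p=p[np.abs(p[:,2]-.043)<.04]; A=np.c_[p[:,:2]-p[:,:2].mean(0),np.ones(len(p))]; f=np.linalg.lstsq(A,p[:,2],rcond=None)[0]; print(len(p),"slope",-f[:2]@[.222,.975],"z",f[2])
# bystander + probe drift in image
for nm,(x0,y0,x1,y1) in dict(meter=(105,175,180,230),battery=(160,210,220,265),driver=(125,135,185,180),probe=(168,145,225,190)).items():
    print(nm,cv2.phaseCorrelate(cv2.cvtColor(b0,6)[y0:y1,x0:x1].astype(np.float32),cv2.cvtColor(b,6)[y0:y1,x0:x1].astype(np.float32)))
print(arm.sense()["position"],arm.sense()["ft_force"])
```

```text
3349 slope -0.0008284365706895016 z 0.04330639307305187
meter ((0.5153693465388471, -0.04276610968581096), 0.9993985850016276)
battery ((-0.07558074690789596, 0.11060340964403892), 1.0467197721534305)
driver ((0.027650747828733557, 0.5233244759164997), 1.0075652475710268)
probe ((0.07669962491803517, 0.826410923044314), 0.9392393528973615)
[0.46653637 0.07518136 0.21711726] [ 1.47526435 -0.04767711 -0.59215039]
```

All in place: the cover is shut, the probe is in its rest, and the bystanders haven't moved beyond about a pixel.

```bash
python3 -c "
from plant import arm; print(arm.sign_off())"
```

```text
the job is handed in; nothing more can be done
None
```

I pressed red, yellow and blue in that order at about 5–7 N each, laid the probe back in its rest about 2 mm from where it started, closed the cover gently, and handed the job in at about 30 s; the sign-off gave no verdict.

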